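# Flip the wide rocker on the welder's switch box with the scriber

## Robot

A 7-joint arm with a two-finger parallel gripper is mounted at the origin on the work surface. World frame = base frame: x ahead of the robot, y to its left, z up, the work surface at z = 0. Lengths are in m, angles in degrees, forces in N, time in s.
With the tool pointing down it reaches from about 0.425 to 0.95 m from the base axis. Payload 16.7 kg.
Tool frame: the origin (TCP) lies on the mounting face of the last link; the fingertips stand 199 mm ahead of it and the grasp point (between the pads) lies 180 mm ahead of it; z points along the fingers, y is the direction in which the jaws open and shut (so a half turn about z gives the same grasp; the last joint's range is limited). The gripper opens to 94 mm and grips with 3 to 60 N. Pads are 16 mm wide; open, the fingers measure 119 mm over their backs; the gripper's body (75 mm by 177 mm) begins 78 mm behind the grasp point.
Start: joints at [-82.477, 24.414, 4.234, 92.017, -1.954, 63.644, -3.845], TCP at [0.187, 0.649, 0.405] pointing down, gripper open.
Joint ranges: [-163.25, 163.25], [-28.42, 122.38], [-70.27, 78.77], [12.13, 141.07], [-58.53, 238.53], [9.26, 117.41], [-156.51, 156.51]. Speed limits (degrees/s): [108.29, 108.29, 136.94, 136.94, 172.46, 172.46, 172.46].

## Interface

Orientations are given as [roll, pitch, yaw] about the fixed x, y, z axes, in that order (R = Rz(yaw) Ry(pitch) Rx(roll)).
In Python, from cell import r gives the robot as it stands. The module is installed in compiled form; this text tells all that it offers.
- The arm moves only by the shell command python3 -m jog 'ROWS'. ROWS is JSON, a list that holds one entry, the list of rows, each a list of 7 numbers: the shift along the world's x, y, z in cm, then the turn, a rotation vector about the world's x, y, z in rad, then the opening, from 0 (shut) to 1 (fully open). A call has 1 to 20 rows; each row is the pose to reach, as a shift and turn from the pose commanded when the call began; what a row does not reach only later rows make up. A row lasts 1/8 s, in which the tool goes at most 62.5 mm and 10.7 degrees, less where a joint would pass 70% of its speed; a pose out of reach is approached as far as the arm can. A call with a gripper value outside its range is refused whole. The fingers move at their own pace and stop on an object; the grip force is fixed at half the most. Time passes only in rows, so rows that repeat a pose let the fingers close. It gives the time, the measured TCP pose, the force and the opening at its end, in the units of the state.
- r.sense(): the state, without advancing time (a new reading comes with each control period).
- r.get_image(name): name is "scene" or "top" or "wrist"; returns the picture (480x640x3 uint8, red, green, blue); there is no depth.
- r.camera_model(name): a dict with "vertical_fov" (degrees; the focal length in pixels is half the picture's height over the tangent of half this angle, whatever the lens; pixels are square), "cx", "cy" (the principal point, pixels), "world_to_cam" (4x4, takes a point from world to camera coordinates); the wrist camera has in their place "tool_from_camera" (4x4, takes a point from camera to tool coordinates, whose origin is the TCP and whose axes are the flange's). Camera axes: x right, y down, z forward; pixel columns grow to the right and rows downward; lengths in m; the calibration is good to about 2 mm. A picture is of the moment at which its call begins: read the wrist's pose just before it. camera_model takes no time and is no camera call.
- r.sign_off(): hands the job in, once; it reports no verdict.
The state is a dict: "t": time; "qpos": joint angles; "qd": joint speeds; "joint_efforts": joint torques, N m; "ee_pos": TCP position; "tool_rot": TCP orientation; "wrist_force": force on the tool from outside, world axes, zero at the start; "ft_torque": the same for the moment, N m; "finger_gap": opening from 0.0 (shut) to 1.0 (fully open).
Only numpy, scipy, OpenCV 4.12 (cv2) and the standard library are available. Lean on these libraries where they do the work, as an engineer would, in place of code of your own. Each camera call takes 0.05 s, during which the arm holds its last target.

## Task

Take the scriber out of its pipe stand and, with its steel point, flip the wide rocker on the welder's switch box fully over to its other position by pressing down the end that stands up. Leave the narrow rockers as they are and keep fingers off the wide one. Then put the scriber back upright in the pipe stand, its guard disc resting on the pipe, and let go.

Things in the scene. Friction and masses are not known exactly. Their poses are not given: they have to be found in the camera images.
- scriber_handle (a point): Scriber, upright in the pipe stand, loose, 0.14 kg: round wooden handle (22 mm diameter, 70 long), under it a steel guard disc (44 mm diameter, 6 thick), then a steel shank (10 mm diameter, 70 long, blunt tip). The point is the middle of the handle, 111 mm above the tip, 35 mm above the disc's top. z up along the handle; yaw has no meaning.
- stand: Pipe stand, fixed: 90 x 90 x 8 mm steel plate with an upright pipe in its middle (34 mm outside, 26 mm inside diameter), open on top, rim 88 mm above the bench. Origin at the centre of the plate's underside, z up. Seated, the scriber's disc lies on the rim and the middle of its handle is 129 mm above this origin.
- wide_switch: Wide switch: black rocker 26 x 40 mm in a row of four, 40 mm apart, in any place, on a fixed grey box (125 x 190 mm, top 55 mm up). Origin on the box top under the rocker's centre; x along the rocker, away from the robot within 30 degrees; z up. Pivot along y, 14 mm above the origin. +x end up at first: 13 mm along +x its face is 22 mm above the origin, 15.5 once flipped.
- wide_rocker (a joint): Tilt of the wide rocker in rad: 0 to 0.05 at the start (+x end up), 0.5 when fully flipped (+x end down against its stop). It has friction, no spring, and stays where it is left; pressing 13 mm from the pivot takes about 2 to 3 N.
- narrow_a_rocker (a joint): A narrow black rocker, 12 mm wide and 40 mm long, one of three narrow bystanders in the same row as the wide one, not to be used. Joint value in rad: 0 with the rocker's +x end (box frame) up, 0.5 with it down; starts at 0 to 0.05.
- narrow_b_rocker (a joint): A narrow black rocker, 12 mm wide and 40 mm long, one of three narrow bystanders in the same row as the wide one, not to be used. Joint value in rad: 0 with the rocker's +x end (box frame) up, 0.5 with it down; starts at 0.45 to 0.5.
- narrow_c_rocker (a joint): A narrow black rocker, 12 mm wide and 40 mm long, one of three narrow bystanders in the same row as the wide one, not to be used. Joint value in rad: 0 with the rocker's +x end (box frame) up, 0.5 with it down; starts at 0 to 0.05.
Mind the look-alikes: they are no part of the job. What is meant by the part that bears scriber_handle is not purple, and is the larger of those in its own colour. Of the things shaped like the stand, the steel one is meant.

How it is judged:
By the outcome, as a careful person would: the job done as asked, in the order asked, and still so for the second after the job is handed in, with the robot touching nothing.
It also fails if it takes over 51 s, if anything falls off the work surface, if the arm or the gripper's body presses on something with over 40 N, if the wrist force passes 120 N, or if a joint passes its speed limit or range.

## Working session

There is one attempt and no reset: what is moved stays moved. The work goes in short steps, Python scripts to look and compute and a shell command to move; the robot and the scene stay as the last step left them, time stands still between calls to the robot, and variables do not carry over. Pictures are saved under pics/ and viewed, and the job is handed in when it is done.

```bash
mkdir -p pics; python3 - <<'E'
from cell import r
import cv2
print(r.sense())
for n in ("scene","top","wrist"):
    im=r.get_image(n); cv2.imwrite(f"pics/{n}0.png",im[:,:,::-1]); print(n,r.camera_model(n))
E
```

```text
{'t': 0.0, 'qpos': array([-82.47759817,  24.44879382,   4.23077319,  92.04986707,
        -1.95482872,  63.64604632,  -3.84588235]), 'qd': array([-0.01812549,  0.03917572, -0.02990181,  0.01621922,  0.08049781,
        0.06187806,  0.0872488 ]), 'joint_efforts': array([-1.38211646e-03, -9.35836315e+01,  3.66609983e+00, -4.54190898e+01,
       -4.89757047e-02,  2.05564901e-02,  1.31490956e-04]), 'ee_pos': array([0.18700621, 0.64839015, 0.40400344]), 'tool_rot': array([-1.79927540e+02,  4.08882800e-03,  1.63908848e+02]), 'wrist_force': array([0.91035663, 0.05940096, 0.34328074]), 'ft_torque': array([-0.02689635,  0.01733976,  0.00994589]), 'finger_gap': 0.9973831255920022}
scene {'vertical_fov': 57.85838242540188, 'cx': 317.2598146944046, 'cy': 239.8742071030853, 'world_to_cam': array([[ 0.52205776,  0.85285516, -0.00968359, -0.30506173],
       [ 0.49357755, -0.31135373, -0.81205915, -0.163887  ],
       [-0.69558386,  0.41916218, -0.58349479,  1.12557958],
       [ 0.        ,  0.        ,  0.        ,  1.        ]])}
top {'vertical_fov': 45.45130143091502, 'cx': 323.13822177045597, 'cy': 246.0927458841816, 'world_to_cam': array([[ 2.98560294e-02, -9.99554047e-01, -5.69793968e-04,
         4.66180086e-02],
       [-9.96432579e-01, -2.97177667e-02, -7.89871509e-02,
         5.31580480e-01],
       [ 7.89349933e-02,  2.92600398e-03, -9.96875471e-01,
         1.30946398e+00],
       [ 0.00000000e+00,  0.00000000e+00,  0.00000000e+00,
         1.00000000e+00]])}
wrist {'vertical_fov': 71.79008396157114, 'cx': 317.4812235867033, 'cy': 233.9401166286193, 'tool_from_camera': array([[ 2.81919997e-05, -9.57066545e-01, -2.89868295e-01,
         8.57089149e-02],
       [ 9.99999438e-01,  3.34264689e-04, -1.00639350e-03,
        -3.61536076e-04],
       [ 1.06007828e-03, -2.89868103e-01,  9.57066016e-01,
         1.92323758e-02],
       [ 0.00000000e+00,  0.00000000e+00,  0.00000000e+00,
         1.00000000e+00]])}
```

View pics/scene0.png

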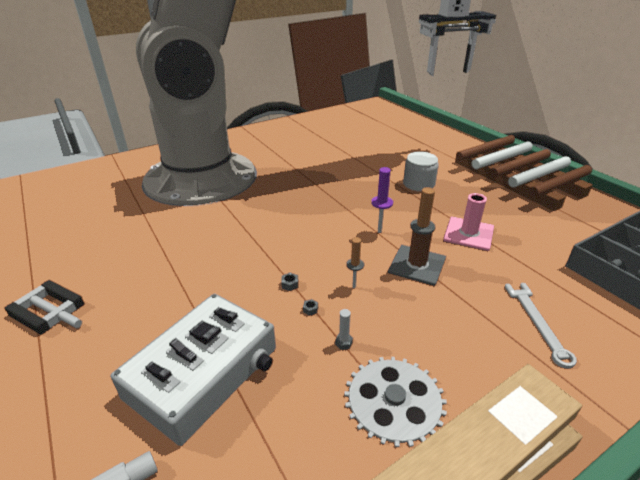

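View pics/top0.png

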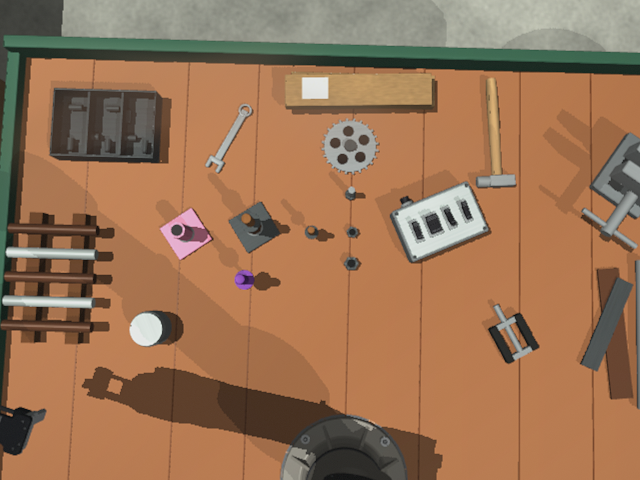

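View pics/wrist0.png

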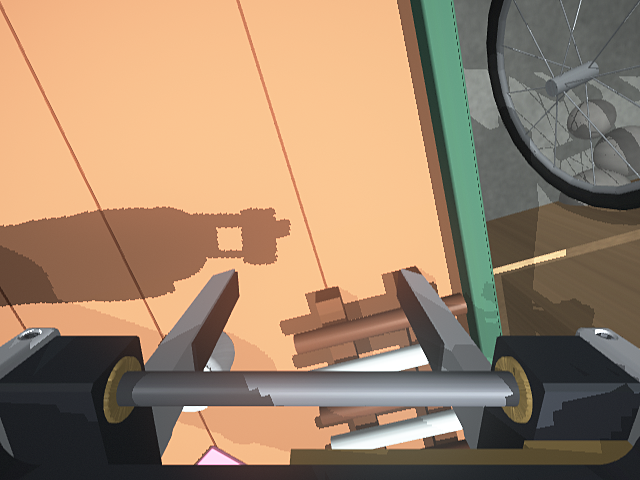

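The scene view shows the brown scriber in the dark steel stand, with its handle at about (425,208). The look-alikes are a purple scriber (383,187), a smaller brown one (355,255) and a pink stand (470,232). The switch box is at (197,365), and its wide rocker looks to be at (205,333). I'll enlarge those areas.

```bash
python3 - <<'E'
import cv2
t=cv2.imread("pics/top0.png"); s=cv2.imread("pics/scene0.png")
def c(im,x,y,w,h,k): return cv2.resize(im[y:y+h,x:x+w],None,fx=k,fy=k,interpolation=cv2.INTER_CUBIC)
cv2.imwrite("pics/t_box.png",c(t,380,175,120,95,6))
cv2.imwrite("pics/t_st.png",c(t,220,190,70,70,8))
cv2.imwrite("pics/s_box.png",c(s,110,290,170,150,4))
cv2.imwrite("pics/s_st.png",c(s,370,170,100,120,5))
E
```

```text
(no output)
```

View pics/t_box.png

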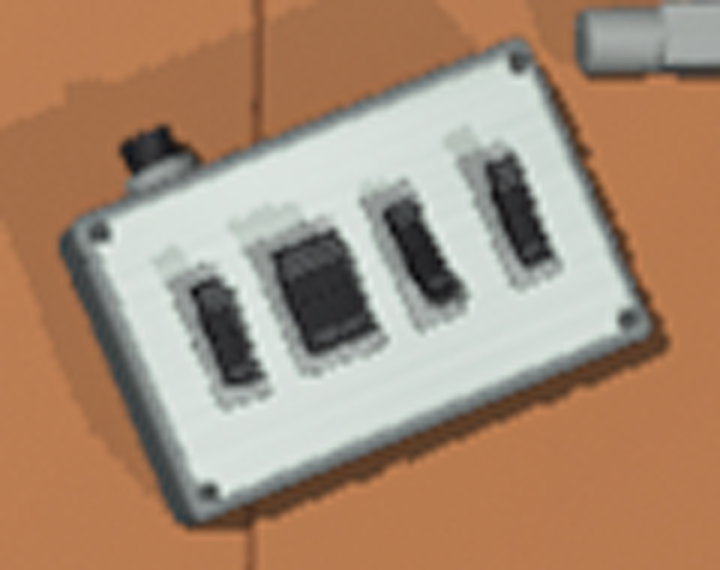

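View pics/t_st.png

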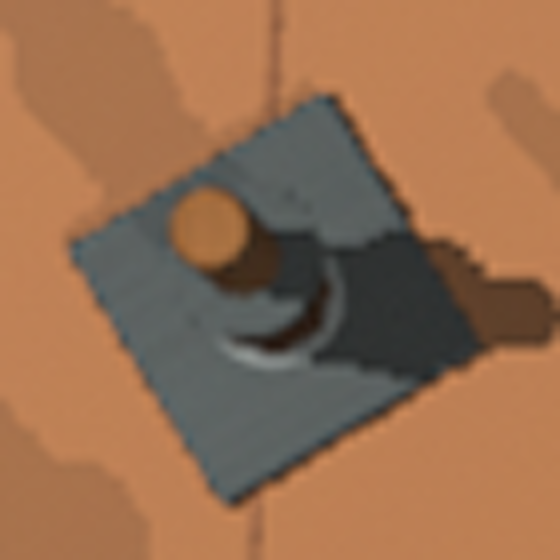

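View pics/s_box.png

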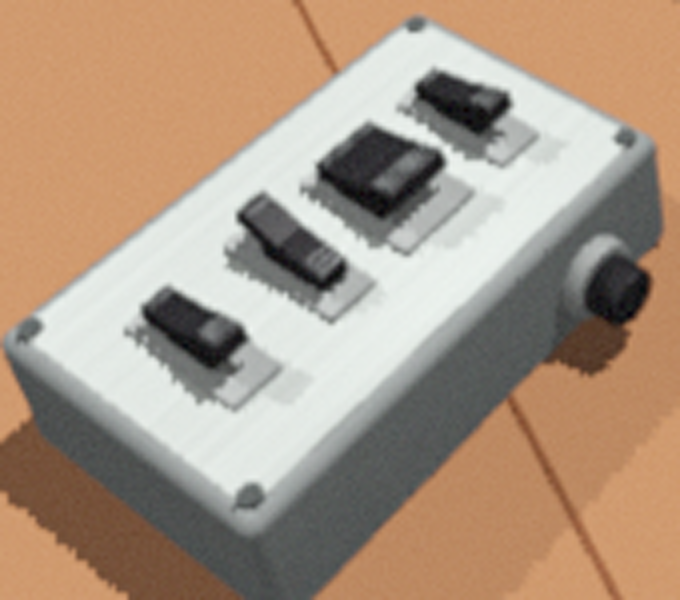

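View pics/s_st.png

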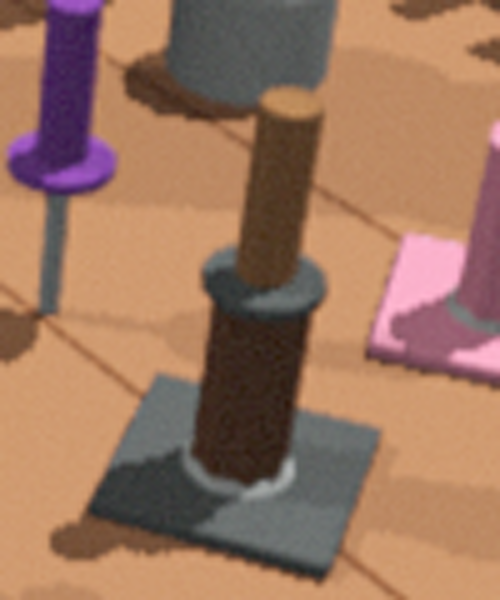

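```bash
cat > h.py <<'E'
import numpy as np
from cell import r
def ray(cam,u,v):
    m=r.camera_model(cam); f=240/np.tan(np.radians(m["vertical_fov"]/2))
    T=np.array(m["world_to_cam"]); d=np.array([(u-m["cx"])/f,(v-m["cy"])/f,1.])
    R=T[:3,:3]; return -R.T@T[:3,3], R.T@d
def atz(cam,u,v,z):
    o,d=ray(cam,u,v); return o+d*(z-o[2])/d[2]
def proj(cam,p):
    m=r.camera_model(cam); f=240/np.tan(np.radians(m["vertical_fov"]/2))
    c=(np.array(m["world_to_cam"])@[*p,1])[:3]; return np.array([m["cx"]+f*c[0]/c[2],m["cy"]+f*c[1]/c[2]])
E
python3 - <<'E'
from h import *
np.set_printoptions(precision=4,suppress=True)
S=lambda l,o,k:[(o[0]+(x+.5)/k-.5,o[1]+(y+.5)/k-.5) for x,y in l]
def show(n,cam,l,z):
    P=np.array([atz(cam,*p,z) for p in l]); print(n,P[:,:2].tolist() and np.round(P[:,:2],4).tolist(),'mean',P.mean(0),'sides',np.linalg.norm(P-np.roll(P,-1,0),axis=1)); return P
show('plateT','top',S([(328,95),(490,345),(230,505),(72,243)],(220,190),8),.008)
show('plateS','scene',S([(158,375),(382,430),(325,572),(90,510)],(370,170),5),.008)
show('handtopT','top',S([(210,228)],(220,190),8),.164)
show('handtopS','scene',S([(291,103)],(370,170),5),.164)
show('screwsT','top',S([(100,232),(518,60),(628,318),(207,490)],(380,175),6),.055)
show('screwsS','scene',S([(415,23),(626,136),(249,495),(28,329)],(110,290),4),.055)
P=show('wideT','top',S([(275,255),(340,230),(380,335),(315,357)],(380,175),6),.070)
print(np.degrees(np.arctan2(*(P[0]-P[3])[1::-1])))
for n,l in dict(a=[(190,285),(228,272),(265,378),(225,388)],c=[(385,208),(415,195),(465,300),(432,308)],d=[(488,160),(515,148),(553,262),(525,270)]).items(): show(n,'top',S(l,(380,175),6),.07)
E
```

```text
plateT [[0.6322, 0.2132], [0.5596, 0.1628], [0.5103, 0.2373], [0.5861, 0.2868]] mean [0.572 0.225 0.008] sides [0.0884 0.0893 0.0906 0.0869]
plateS [[0.5146, 0.2384], [0.5877, 0.2875], [0.6363, 0.2112], [0.5656, 0.1627]] mean [0.576 0.225 0.008] sides [0.0881 0.0905 0.0858 0.0913]
handtopT [[0.5723, 0.2245]] mean [0.5723 0.2245 0.164 ] sides [0.]
handtopS [[0.5751, 0.2235]] mean [0.5751 0.2235 0.164 ] sides [0.]
screwsT [[0.6071, -0.1015], [0.6777, -0.2591], [0.5802, -0.3016], [0.5104, -0.1437]] mean [ 0.5938 -0.2015  0.055 ] sides [0.1727 0.1063 0.1727 0.1055]
screwsS [[0.5081, -0.1434], [0.606, -0.0996], [0.6766, -0.2579], [0.5794, -0.3019]] mean [ 0.5925 -0.2007  0.055 ] sides [0.1072 0.1733 0.1066 0.1737]
wideT [[0.5982, -0.1652], [0.6084, -0.1894], [0.5693, -0.2049], [0.5603, -0.1808]] mean [ 0.5841 -0.1851  0.07  ] sides [0.0262 0.042  0.0258 0.041 ]
22.277781056844642
a [[0.586, -0.1337], [0.5913, -0.1478], [0.5519, -0.1622], [0.5477, -0.1474]] mean [ 0.5692 -0.1478  0.07  ] sides [0.0151 0.042  0.0154 0.0407]
c [[0.6172, -0.2061], [0.6224, -0.2173], [0.5834, -0.2365], [0.58, -0.2242]] mean [ 0.6008 -0.221   0.07  ] sides [0.0123 0.0435 0.0127 0.0413]
d [[0.6365, -0.2445], [0.6413, -0.2546], [0.5987, -0.2692], [0.5954, -0.2588]] mean [ 0.618  -0.2568  0.07  ] sides [0.0112 0.0451 0.011  0.0435]
```

The two views agree. The stand and handle are at (0.5735, 0.224), with plate sides of 87–91 mm against the stated 90. The wide rocker is at (0.585, -0.184), measures 26 x 41 mm, and the box is yawed about 24°. I'll move above the handle.

```bash
python3 -m jog '[[[2,-2.2,0,0,0,0,1],[6,-6.6,0,0,0,0,1],[10,-11,0,0,0,0,1],[14,-15.4,0,0,0,0,1],[18,-19.8,0,0,0,0,1],[22,-24.2,0,0,0,0,1],[26,-28.6,0,0,0,0,1],[30,-33,0,0,0,0,1],[34,-37.4,0,0,0,0,1],[37,-40.6,0,0,0,0,1],[38.3,-42.1,0,0,0,0,1],[38.65,-42.4,0,0,0,0,1],[38.65,-42.4,0,0,0,0,1],[38.65,-42.4,0,0,0,0,1]]]'
python3 - <<'E'
from h import *
import cv2
s=r.sense(); print(s['ee_pos'],s['tool_rot'],s['qpos'],s['wrist_force'])
im=r.get_image("wrist"); cv2.imwrite("pics/w1.png",im[:,:,::-1])
from scipy.spatial.transform import Rotation as R
m=r.camera_model("wrist"); f=240/np.tan(np.radians(m["vertical_fov"]/2))
T=np.eye(4);T[:3,:3]=R.from_euler('xyz',s['tool_rot'],degrees=True).as_matrix();T[:3,3]=s['ee_pos']
C=np.linalg.inv(T@m["tool_from_camera"])
for p in [(.5735,.2243,.164),(.5735,.2243,.094)]:
    c=C@[*p,1]; print(m['cx']+f*c[0]/c[2],m['cy']+f*c[1]/c[2])
E
```

```text
t: 1.9
ee_pos: [0.5728, 0.226, 0.4046]
tool_rot: [180.0, -0.0, 164.0]
wrist_force: [0.0, 0.6, -0.9]
finger_gap: 1.003
[0.57277075 0.22597751 0.4046273 ] [ 1.79987561e+02 -2.73466652e-02  1.64028847e+02] [-41.04465698  19.33851449  17.16786276 100.69615405  -6.45202825
  60.93437355  52.3817954 ] [ 0.03305825  0.62762375 -0.8589846 ]
316.26018128890126 260.6222751820111
316.59354699377513 232.6529165490488
```

View pics/w1.png

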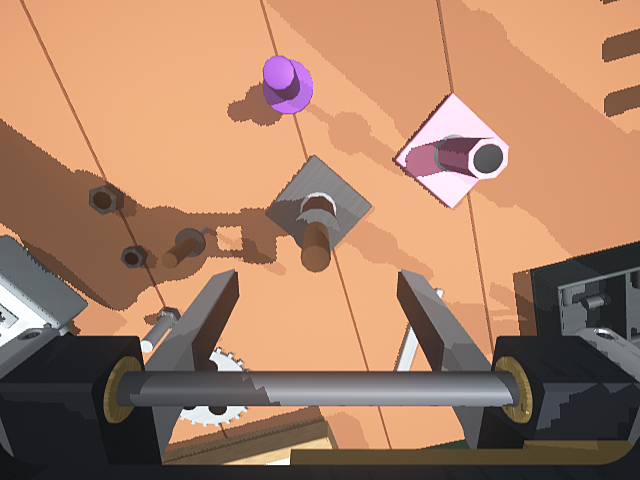

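The wrist view shows the handle top at (315,259), against a predicted (316,261), so the position is good to about 1 mm. Next I'll go down and close the gripper.

```bash
python3 -m jog '[[[0.1,-0.2,-1,0,0,0,1],[0.1,-0.2,-3,0,0,0,1],[0.1,-0.2,-5,0,0,0,1],[0.1,-0.2,-7,0,0,0,1],[0.1,-0.2,-8.5,0,0,0,1],[0.1,-0.2,-9.3,0,0,0,1],[0.1,-0.2,-9.5,0,0,0,1],[0.1,-0.2,-9.5,0,0,0,1],[0.1,-0.2,-9.5,0,0,0,0.6],[0.1,-0.2,-9.5,0,0,0,0.3],[0.1,-0.2,-9.5,0,0,0,0.1],[0.1,-0.2,-9.5,0,0,0,0],[0.1,-0.2,-9.5,0,0,0,0],[0.1,-0.2,-9.5,0,0,0,0],[0.1,-0.2,-9.5,0,0,0,0],[0.1,-0.2,-9.5,0,0,0,0]]]'
python3 - <<'E'
from h import *
import cv2
s=r.sense(); print(s['ee_pos'],s['tool_rot'],s['wrist_force'],s['finger_gap'])
im=r.get_image("scene"); cv2.imwrite("pics/s2.png",cv2.resize(im[150:300,340:500,::-1],None,fx=4,fy=4))
E
```

```text
t: 3.95
ee_pos: [0.5746, 0.2226, 0.3097]
tool_rot: [180.0, -0.0, 163.9]
wrist_force: [-0.1, 0.6, -0.5]
finger_gap: 0.231
[0.57457756 0.2226037  0.30966301] [ 1.79998380e+02 -7.33786343e-04  1.63913192e+02] [-0.0975517   0.57418794 -0.51498983] 0.23084192411508142
```

View pics/s2.png

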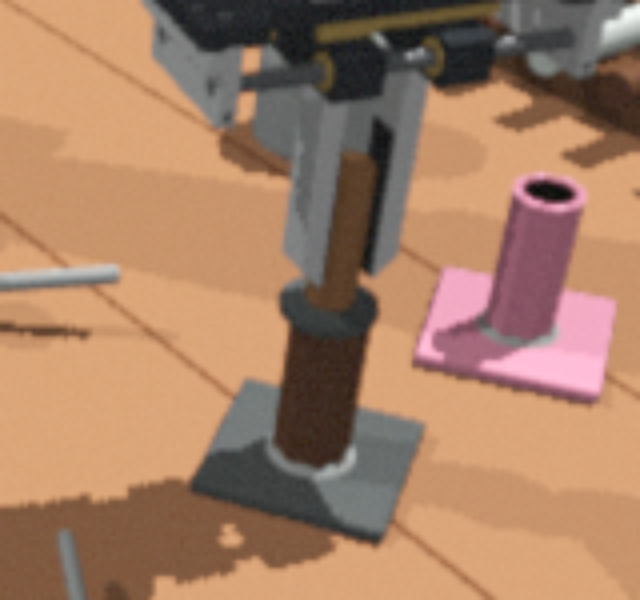

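The gripper holds the brown handle: the gap is 0.231, about 21.7 mm, against 22 mm. Something grey is lying at the left of the crop, so I'll check the full picture.

```bash
python3 - <<'E'
from h import *
import cv2
im=r.get_image("scene"); cv2.imwrite("pics/s3.png",im[:,:,::-1])
im=r.get_image("top"); cv2.imwrite("pics/t3.png",im[:,:,::-1])
E
```

```text
(no output)
```

View pics/s3.png

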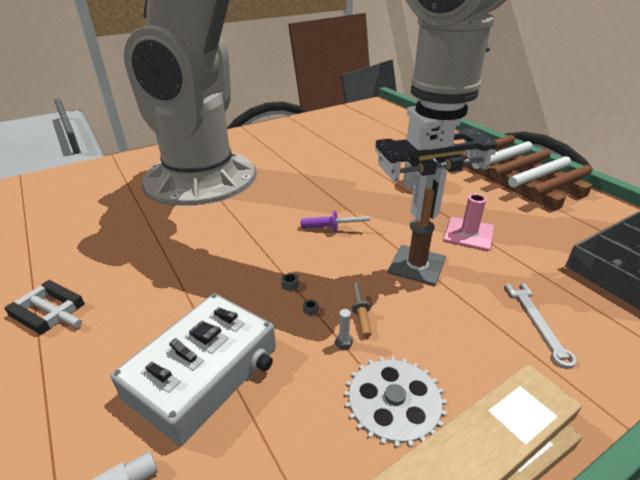

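View pics/t3.png

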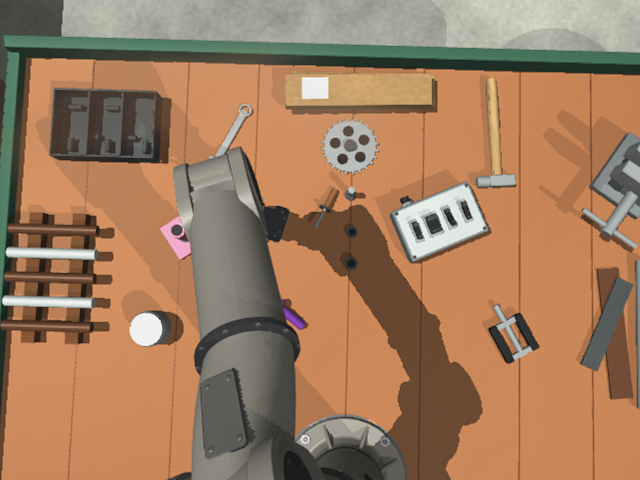

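The two loose look-alikes, which were balanced on their tips, have toppled over by themselves: the purple one is at (335,221) and the small brown one at (361,308). I measured no contact force, and both are still on the bench and clear of the work. I'll lift the scriber and carry it over.

```bash
python3 -m jog '[[[0,0,0.5,0,0,0,0],[0,0,2,0,0,0,0],[0,0,4,0,0,0,0],[0,0,6,0,0,0,0],[0,0,8,0,0,0,0],[0,0,10,0,0,0,0],[0,0,11.5,0,0,0,0],[0,0,12,0,0,0,0],[0,0,12,0,0,0,0]]]'
python3 -m jog '[[[0.1,-1,0,0,0,0,0],[0.2,-3.5,0,0,0,0,0],[0.4,-7,0,0,0,0,0],[0.7,-11,0,0,0,0,0],[0.9,-15,0,0,0,0,0],[1.1,-19,0,0,0,0,0],[1.4,-23,0,0,0,0,0],[1.6,-27,0,0,0,0,0],[1.9,-31,0,0,0,0,0],[2.1,-34.5,0,0,0,0,0],[2.2,-37.5,0,0,0,0,0],[2.3,-39.5,0,0,0,0,0],[2.3,-40.2,0,0,0,0,0],[2.3,-40.2,0,0,0,0,0],[2.3,-40.2,0,0,0,0,0]]]'
python3 - <<'E'
from h import *
import cv2
s=r.sense(); print(s['ee_pos'],s['tool_rot'],s['wrist_force'],s['finger_gap'])
for n in ("scene","top","wrist"):
    im=r.get_image(n); cv2.imwrite(f"pics/{n}4.png",im[:,:,::-1])
im=cv2.imread("pics/scene4.png"); cv2.imwrite("pics/s4c.png",cv2.resize(im[220:400,110:310],None,fx=4,fy=4)[:600])
p=s['ee_pos']
for d in (.291,.18): print(proj('scene',p-[0,0,d]))
E
```

```text
t: 5.22
ee_pos: [0.5745, 0.2225, 0.4297]
tool_rot: [180.0, 0.0, 163.9]
wrist_force: [0.1, 0.8, -1.9]
finger_gap: 0.231
t: 7.1
ee_pos: [0.5978, -0.1783, 0.4296]
tool_rot: [180.0, -0.0, 164.0]
wrist_force: [-0.5, 0.4, -0.2]
finger_gap: 0.227
[ 0.59777476 -0.17833058  0.42958237] [ 1.79980828e+02 -1.33038143e-02  1.63988903e+02] [-0.53048823  0.41412279 -0.20752016] 0.22725310797655787
[202.5264887  297.97552121]
[186.38871175 225.68599053]
```

View pics/s4c.png

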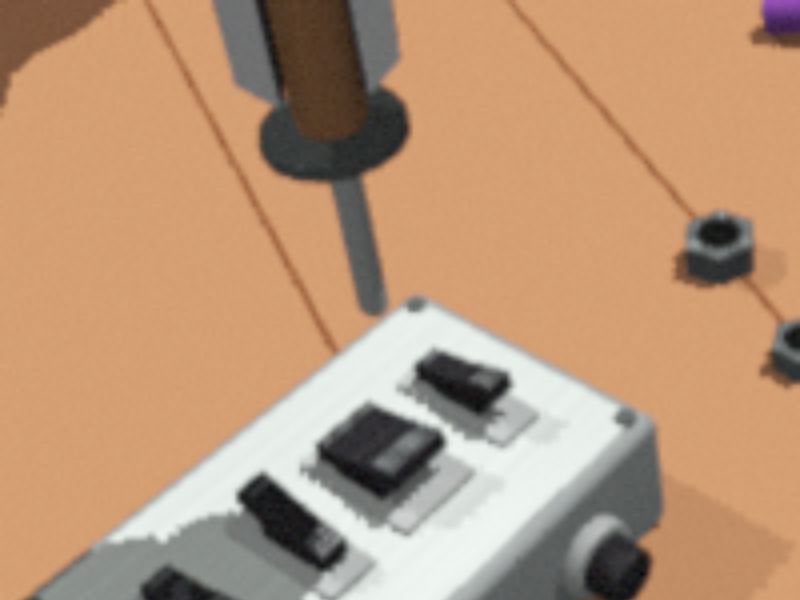

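View pics/wrist4.png

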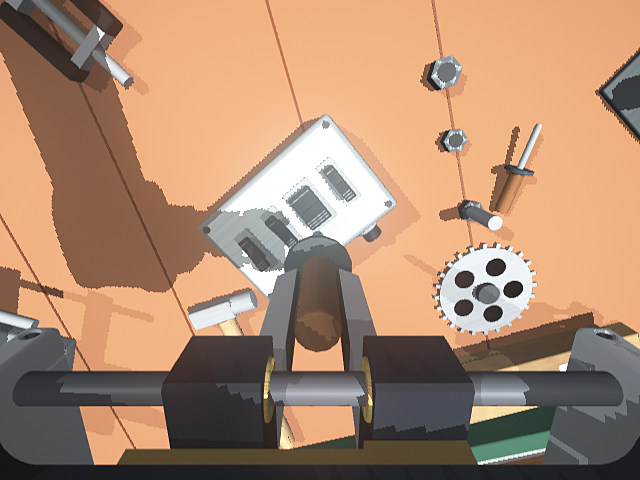

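```bash
python3 -m jog '[[[0.1,0,-1,0,0,0,0],[0.1,0,-2.5,0,0,0,0],[0.1,0,-4,0,0,0,0],[0.1,0,-5,0,0,0,0],[0.1,0,-5.4,0,0,0,0],[0.1,0,-5.4,0,0,0,0],[0.1,0,-5.4,0,0,0,0]]]'
python3 - <<'E'
from h import *
import cv2
s=r.sense(); print(s['ee_pos'],s['tool_rot'],s['wrist_force'],s['finger_gap'])
im=r.get_image("scene")[:,:,::-1]; cv2.imwrite("pics/s5.png",cv2.resize(im[260:400,140:290],None,fx=4,fy=4,interpolation=cv2.INTER_CUBIC))
im=r.get_image("wrist")[:,:,::-1]; cv2.imwrite("pics/w5.png",im)
p=s['ee_pos']; a=proj('scene',p-[0,0,.291]); print(a,(a-[140,260])*4)
a=proj('scene',[.597,-.1785,.077]); print(a,(a-[140,260])*4)
E
```

```text
t: 8.12
ee_pos: [0.5987, -0.1796, 0.3761]
tool_rot: [180.0, 0.0, 163.9]
wrist_force: [-0.3, 0.1, -0.9]
finger_gap: 0.227
[ 0.59867467 -0.17956019  0.37610292] [1.79997840e+02 3.68404584e-02 1.63905684e+02] [-0.25481787  0.12244463 -0.94293768] 0.22731034815197382
[208.38516904 327.87920703] [273.54067616 271.51682814]
[209.63317536 330.92257705] [278.53270143 283.69030821]
```

View pics/s5.png

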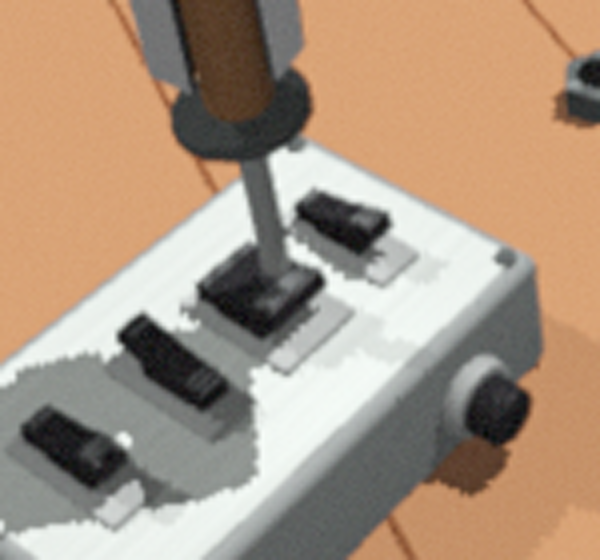

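View pics/w5.png

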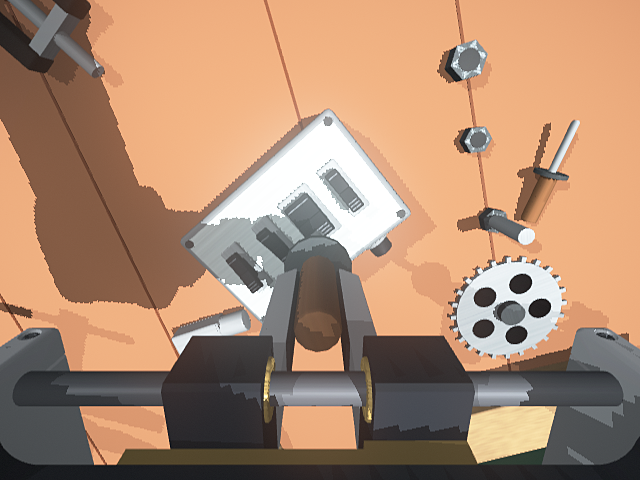

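The tip shows at crop (275,272), against a predicted (274,272). To check where it sits on the rocker, I'll draw the rocker outline over the first pictures.

```bash
python3 - <<'E'
from h import *
import cv2
def draw(cx,cy,yaw,name):
    c,s=np.cos(np.radians(yaw)),np.sin(np.radians(yaw))
    W=lambda x,y,z:np.array([cx+c*x-s*y,cy+s*x+c*y,.055+z])
    out=[]
    for cam,f,o in (("scene","pics/scene0.png",(165,300)),("top","pics/top0.png",(405,200))):
        w=60; k=7 if cam=="scene" else 6
        im=cv2.imread(f)[o[1]:o[1]+w,o[0]:o[0]+w]; im=cv2.resize(im,None,fx=6,fy=6,interpolation=cv2.INTER_CUBIC)
        P=lambda p:tuple(int(round(v)) for v in (proj(cam,p)-o+.5)*6)
        face=lambda x:18.75e-3+x*.25
        q=[P(W(x,y,face(x))) for x,y in((.02,.013),(.02,-.013),(-.02,-.013),(-.02,.013))]
        cv2.polylines(im,[np.array(q)],True,(0,0,255),1)
        q=[P(W(x,y,0)) for x,y in((.02,.013),(.02,-.013),(-.02,-.013),(-.02,.013))]
        cv2.polylines(im,[np.array(q)],True,(0,255,0),1)
        cv2.circle(im,P(W(.013,0,.022)),3,(255,255,0),-1)
        out.append(im)
    cv2.imwrite(name,np.hstack(out))
draw(.585,-.1838,24,"pics/ov1.png")
E
```

```text
(no output)
```

View pics/ov1.png

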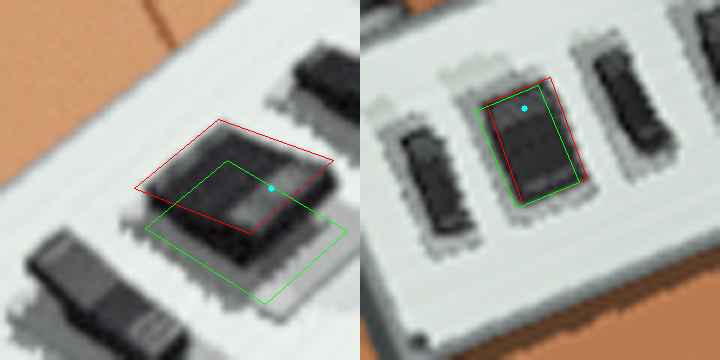

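The outline fits both views to within about 2 mm, and the press point lies in the middle of the raised, lighter end. I'll press down in small steps and watch the force.

```bash
python3 -m jog '[[[0,0,-0.3,0,0,0,0],[0,0,-0.6,0,0,0,0],[0,0,-0.8,0,0,0,0],[0,0,-1.0,0,0,0,0],[0,0,-1.2,0,0,0,0],[0,0,-1.3,0,0,0,0],[0,0,-1.3,0,0,0,0]]]'
python3 -m jog '[[[0,0,-0.1,0,0,0,0],[0,0,-0.1,0,0,0,0],[0,0,-0.1,0,0,0,0]]]'
python3 - <<'E'
from h import *
import cv2
im=r.get_image("scene")[:,:,::-1]; cv2.imwrite("pics/s6.png",cv2.resize(im[260:400,140:290],None,fx=4,fy=4,interpolation=cv2.INTER_CUBIC))
E
```

```text
t: 9.1
ee_pos: [0.5987, -0.1794, 0.3627]
tool_rot: [180.0, 0.0, 163.9]
wrist_force: [2.8, 0.8, 1.2]
finger_gap: 0.232
t: 9.48
ee_pos: [0.5986, -0.1794, 0.3617]
tool_rot: [180.0, 0.0, 163.9]
wrist_force: [3.2, 1.0, 1.9]
finger_gap: 0.231
```

View pics/s6.png

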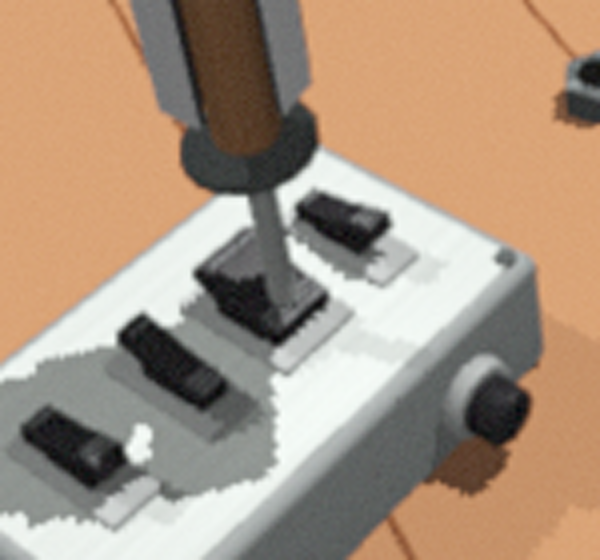

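```bash
python3 -m jog '[[[0,0,-0.1,0,0,0,0],[0,0,-0.1,0,0,0,0],[0,0,-0.1,0,0,0,0]]]'
python3 -m jog '[[[0,0,-0.1,0,0,0,0],[0,0,-0.1,0,0,0,0],[0,0,-0.1,0,0,0,0]]]'
python3 - <<'E'
from h import *
import cv2
im=r.get_image("scene")[:,:,::-1]; cv2.imwrite("pics/s7.png",cv2.resize(im[260:400,140:290],None,fx=4,fy=4,interpolation=cv2.INTER_CUBIC))
E
```

```text
t: 9.9
ee_pos: [0.5988, -0.1795, 0.3613]
tool_rot: [180.0, 0.1, 163.9]
wrist_force: [1.6, 1.8, 10.6]
finger_gap: 0.227
t: 10.28
ee_pos: [0.5989, -0.1797, 0.361]
tool_rot: [180.0, 0.1, 163.9]
wrist_force: [-0.5, 2.0, 18.7]
finger_gap: 0.231
```

View pics/s7.png

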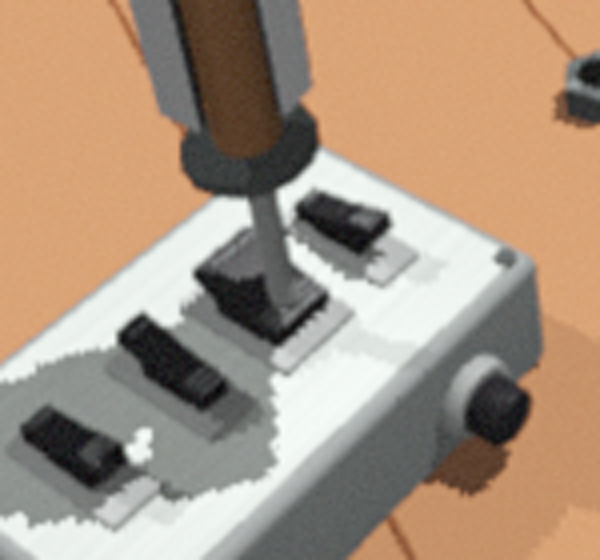

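The force jumped from 2 N to 19 N within 2 mm, with the tip at z 0.070, so the rocker is against its stop. I'll lift and check.

```bash
python3 -m jog '[[[0,0,0.5,0,0,0,0],[0,0,2,0,0,0,0],[0,0,4,0,0,0,0],[0,0,6,0,0,0,0],[0,0,7,0,0,0,0],[0,0,7,0,0,0,0],[0,0,7,0,0,0,0]]]'
python3 - <<'E'
from h import *
import cv2
s=r.sense(); print(s['ee_pos'])
im=r.get_image("scene")[:,:,::-1]; cv2.imwrite("pics/s8.png",cv2.resize(im[210:350,140:290],None,fx=4,fy=4,interpolation=cv2.INTER_CUBIC))
cv2.imwrite("pics/s8b.png",cv2.resize(im[290:440,110:280],None,fx=4,fy=4,interpolation=cv2.INTER_CUBIC))
for d in (.291,.221,.146): print((proj('scene',s['ee_pos']-[0,0,d])-[140,210])*4)
E
```

```text
t: 11.2
ee_pos: [0.5984, -0.1794, 0.4289]
tool_rot: [-180.0, -0.1, 163.9]
wrist_force: [0.5, -0.3, -0.9]
finger_gap: 0.23
[ 0.59838155 -0.17937435  0.42894073]
[247.92450084 355.69939009]
[208.90332477 181.98387686]
[159.55394647 -37.71100273]
```

View pics/s8.png

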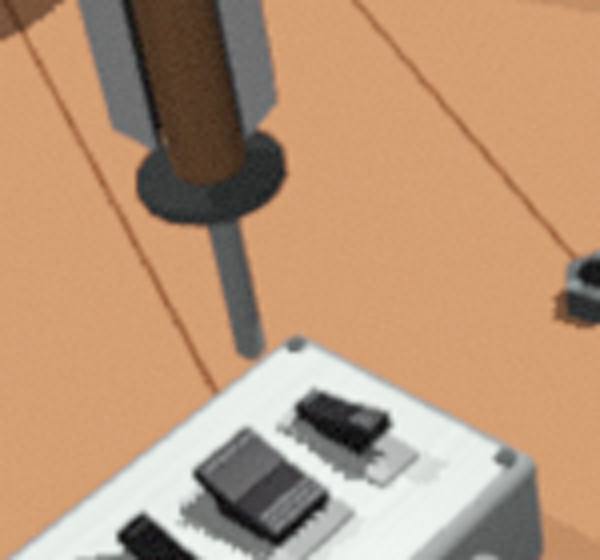

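View pics/s8b.png

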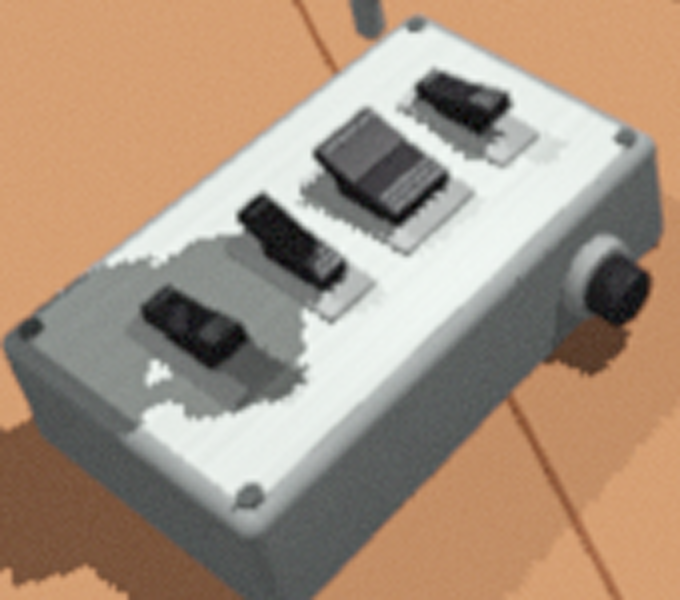

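The wide rocker is now tilted the same way as the narrow rocker that was down from the start, and the three narrow ones look unchanged. The scriber is still straight in the grip, with its tip at (249,353) against a predicted (248,356). I'll carry it back.

```bash
python3 -m jog '[[[-0.1,1,0,0,0,0,0],[-0.2,3.5,0,0,0,0,0],[-0.4,7,0.1,0,0,0,0],[-0.7,11,0.1,0,0,0,0],[-0.9,15,0.1,0,0,0,0],[-1.1,19,0.1,0,0,0,0],[-1.4,23,0.1,0,0,0,0],[-1.6,27,0.1,0,0,0,0],[-1.9,31,0.1,0,0,0,0],[-2.1,34.5,0.1,0,0,0,0],[-2.2,37.5,0.1,0,0,0,0],[-2.4,39.5,0.1,0,0,0,0],[-2.4,40.2,0.1,0,0,0,0],[-2.4,40.2,0.1,0,0,0,0],[-2.4,40.2,0.1,0,0,0,0],[-2.4,40.2,0.1,0,0,0,0]]]'
python3 - <<'E'
from h import *
import cv2
s=r.sense(); print(s['ee_pos'])
im=r.get_image("scene")[:,:,::-1]; cv2.imwrite("pics/s9.png",cv2.resize(im[150:300,350:500],None,fx=4,fy=4,interpolation=cv2.INTER_CUBIC))
cv2.imwrite("pics/w9.png",r.get_image("wrist")[:,:,::-1])
for p in (s['ee_pos']-[0,0,.291],(.574,.224,.088)): print((proj('scene',p)-[350,150])*4)
E
```

```text
t: 13.25
ee_pos: [0.5748, 0.2216, 0.4308]
tool_rot: [-180.0, 0.0, 163.8]
wrist_force: [-0.1, 0.0, -1.9]
finger_gap: 0.234
[0.57477238 0.22158063 0.43079322]
[299.39534566 211.73821652]
[286.49476659 310.29788079]
```

View pics/s9.png

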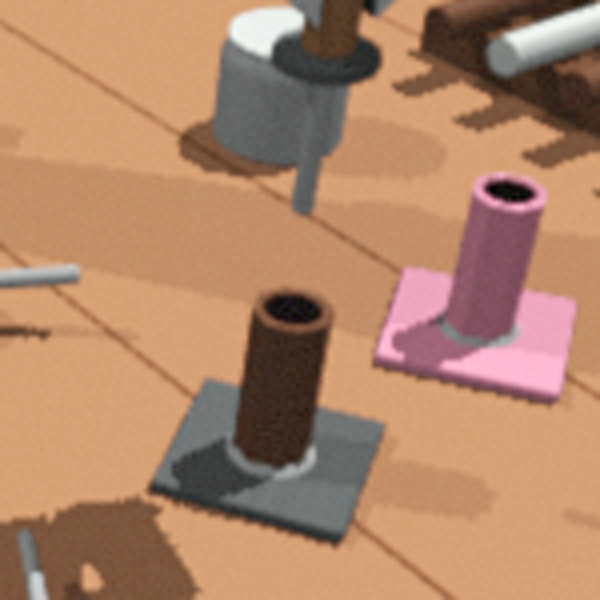

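View pics/w9.png

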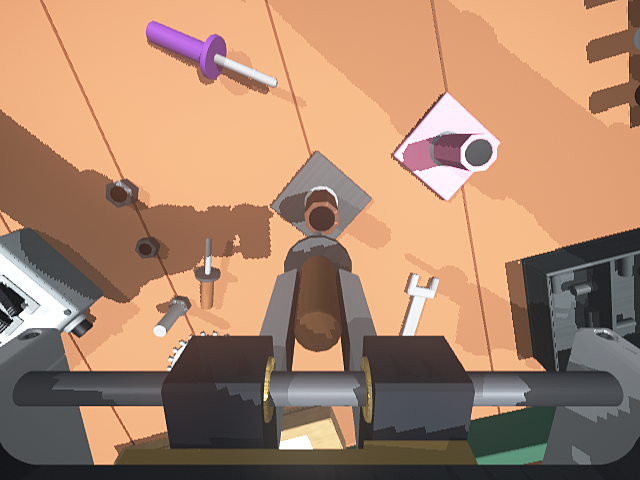

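The rim shows at (292,308) and the tip at (302,210), in line with the model to within 2 mm against 8 mm of play. I'll shift 1 mm in y and lower it in.

```bash
python3 -m jog '[[[0,0.1,-0.5,0,0,0,0],[0,0.1,-1.5,0,0,0,0],[0,0.1,-3,0,0,0,0],[0,0.1,-4.5,0,0,0,0],[0,0.1,-6,0,0,0,0],[0,0.1,-7.5,0,0,0,0],[0,0.1,-9,0,0,0,0],[0,0.1,-10.5,0,0,0,0],[0,0.1,-11.4,0,0,0,0],[0,0.1,-11.7,0,0,0,0],[0,0.1,-11.7,0,0,0,0],[0,0.1,-11.7,0,0,0,0]]]'
python3 -m jog '[[[0,0,-0.2,0,0,0,0],[0,0,-0.2,0,0,0,0],[0,0,-0.2,0,0,0,0]]]'
python3 -m jog '[[[0,0,-0.1,0,0,0,0],[0,0,-0.1,0,0,0,0],[0,0,-0.1,0,0,0,0]]]'
python3 - <<'E'
from h import *
import cv2
im=r.get_image("scene")[:,:,::-1]; cv2.imwrite("pics/s10.png",cv2.resize(im[150:300,350:500],None,fx=4,fy=4,interpolation=cv2.INTER_CUBIC))
E
```

```text
t: 14.85
ee_pos: [0.5747, 0.2236, 0.3141]
tool_rot: [180.0, 0.0, 163.9]
wrist_force: [-0.3, 0.2, -0.0]
finger_gap: 0.234
t: 15.22
ee_pos: [0.5746, 0.2235, 0.3117]
tool_rot: [-180.0, 0.0, 163.9]
wrist_force: [-1.1, -0.1, -1.3]
finger_gap: 0.229
t: 15.6
ee_pos: [0.5746, 0.2235, 0.3106]
tool_rot: [-180.0, -0.0, 163.9]
wrist_force: [-0.1, -0.6, -1.2]
finger_gap: 0.227
```

View pics/s10.png

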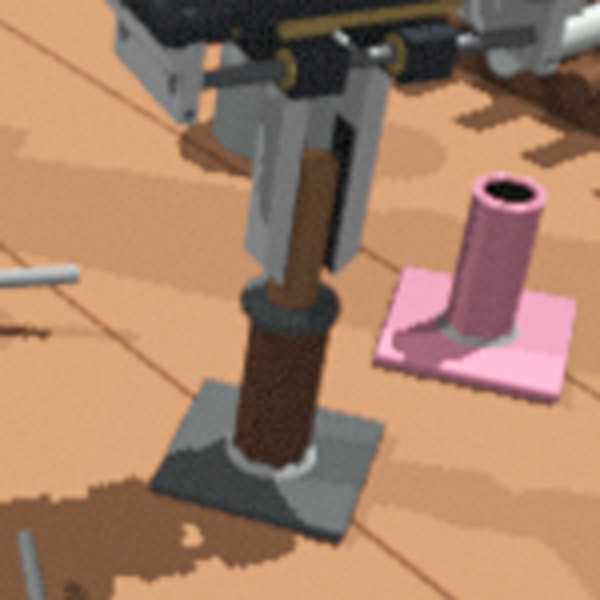

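The shank is inside the pipe and the disc is just above the rim. I'll go down the last millimetre until it touches.

```bash
python3 -m jog '[[[0,0,-0.1,0,0,0,0],[0,0,-0.1,0,0,0,0],[0,0,-0.1,0,0,0,0]]]'
python3 -m jog '[[[0,0,-0.1,0,0,0,0],[0,0,-0.1,0,0,0,0],[0,0,-0.1,0,0,0,0]]]'
```

```text
t: 16.02
ee_pos: [0.5746, 0.2235, 0.3097]
tool_rot: [-180.0, 0.0, 163.9]
wrist_force: [-0.3, 0.4, -1.2]
finger_gap: 0.232
t: 16.4
ee_pos: [0.5746, 0.2235, 0.3096]
tool_rot: [180.0, 0.0, 163.9]
wrist_force: [-5.2, -1.9, 14.6]
finger_gap: 0.228
```

It touched at z 0.3096, with 15 N. I'll ease off slightly, then open and check before rising.

```bash
python3 -m jog '[[[0,0,0.1,0,0,0,0],[0,0,0.1,0,0,0,0],[0,0,0.1,0,0,0,0.26],[0,0,0.1,0,0,0,0.3],[0,0,0.1,0,0,0,0.4],[0,0,0.1,0,0,0,0.6],[0,0,0.1,0,0,0,0.8],[0,0,0.1,0,0,0,1],[0,0,0.1,0,0,0,1],[0,0,0.1,0,0,0,1]]]'
python3 - <<'E'
from h import *
import cv2
im=r.get_image("scene")[:,:,::-1]; cv2.imwrite("pics/s11.png",cv2.resize(im[150:300,350:500],None,fx=4,fy=4,interpolation=cv2.INTER_CUBIC))
E
```

```text
t: 17.65
ee_pos: [0.5746, 0.2235, 0.3097]
tool_rot: [-180.0, -0.0, 163.9]
wrist_force: [-0.6, -0.3, -0.8]
finger_gap: 0.894
```

View pics/s11.png

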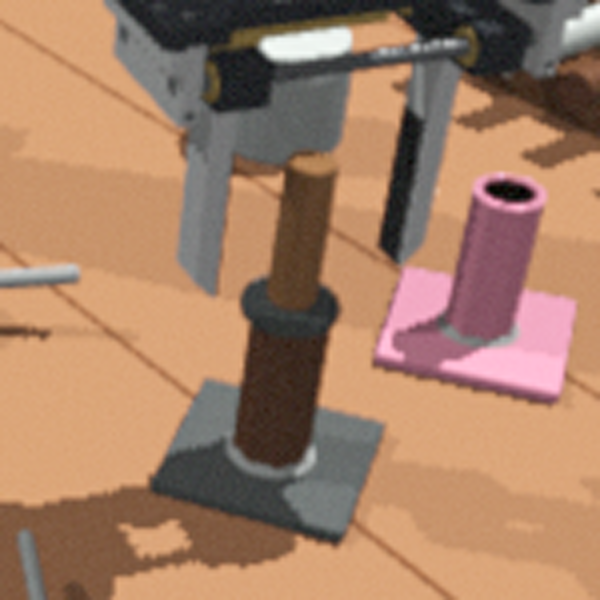

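The fingers are open and clear, and the disc sits on the rim. I'll raise the arm.

```bash
python3 -m jog '[[[0,0,0,0,0,0,1],[0,0,1,0,0,0,1],[0,0,3,0,0,0,1],[0,0,6,0,0,0,1],[0,0,9,0,0,0,1],[0,0,11,0,0,0,1],[0,0,12,0,0,0,1],[0,0,12,0,0,0,1],[0,0,12,0,0,0,1],[0,0,12,0,0,0,1]]]'
python3 - <<'E'
from h import *
import cv2
im=r.get_image("scene")[:,:,::-1]; cv2.imwrite("pics/s12.png",im)
cv2.imwrite("pics/s12c.png",cv2.resize(im[150:300,350:500],None,fx=4,fy=4,interpolation=cv2.INTER_CUBIC))
E
```

```text
t: 18.95
ee_pos: [0.5744, 0.2235, 0.4288]
tool_rot: [-179.9, -0.1, 163.9]
wrist_force: [0.0, -0.6, -0.1]
finger_gap: 0.999
```

View pics/s12.png

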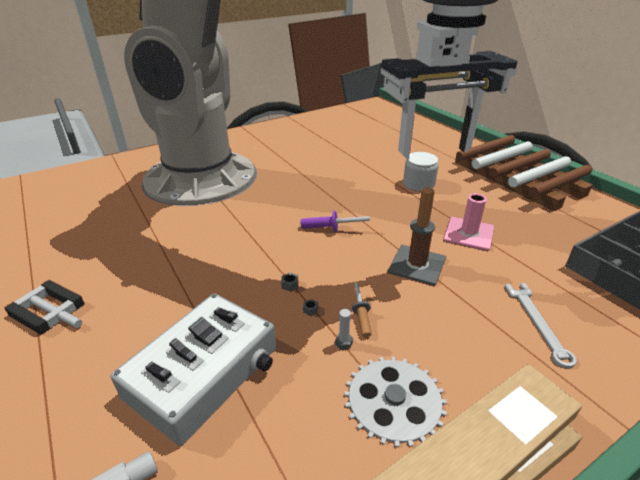

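View pics/s12c.png

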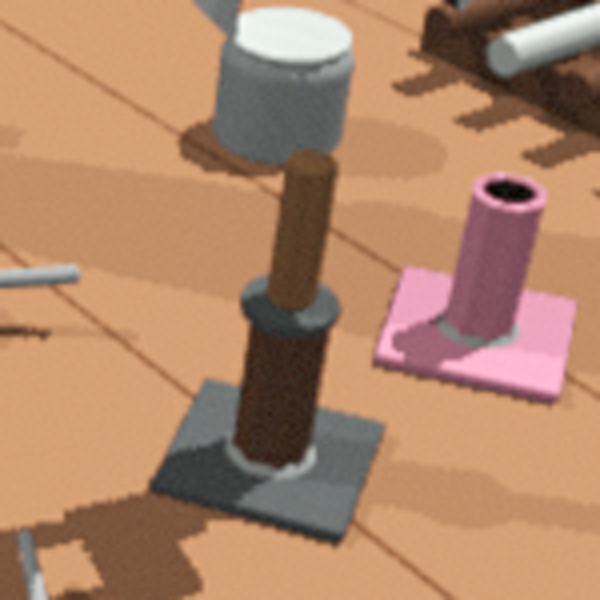

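The scriber stands upright in the stand with its disc on the rim, the gripper is clear, and the wide rocker is still flipped. I'm handing the job in.

```bash
python3 - <<'E'
from cell import r
print(r.sign_off())
E
```

```text
the job is handed in; nothing more can be done
None
```

The job is done and handed in at about 19 s: the wide rocker is flipped, and the scriber is back upright in the steel pipe stand and released.

- **Flip:** I pressed the raised end with the scriber's steel point, about 13 mm from the pivot. The force jumped from about 2 N to 19 N with the tip at z 0.070 m, so the rocker is against its stop. In the picture it has the same tilt as the narrow rocker that was down from the start.
- **Narrow rockers:** all three look unchanged, and the fingers never touched the wide rocker.
- **Return:** in the last picture the scriber stands with its disc on the rim. The gripper is open about 12 cm above its grasp height and reads about 0 N. The highest force I read was about 19 N.
- **Look-alikes fell over:** the two loose scribers that were balanced on their tips, the purple one and the small brown one, toppled while I was moving in and grasping. I read no contact force, so I believe they fell by themselves, but I did not see it happen. They are still on the bench.

No final check failed. The cameras and the arm's readings agreed to about 2–3 mm.

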